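Match reagent bottles to their spill trays

TASK

Four open bottles of different sizes (one a small black vial) and four round spill trays are out of order: stand each bottle flat inside the tray of its own rank, the smallest bottle in the smallest tray, the next in the next, up to the largest bottle in the largest tray. The bottles are open, so keep them upright all the way. Leave the straight-sided beaker and the petri dish where they are.

Things in the scene. Friction and masses are not known exactly. Their poses are not given: they have to be found in the camera images.
- vial: the smallest bottle: black glass vial with a short neck, 29 mm across, 53 mm high; holdable anywhere round its body. Open at the top, upright at the start, under 0.3 kg. Origin: centre of its underside, z up its axis
- bottle_s: the second smallest bottle: white plastic reagent bottle with open screw neck and printed label, 49 mm across the body, 104 mm high (body straight up to about 75 mm, the neck above 83 mm is about 40 mm across). Open at the top, upright at the start, under 0.3 kg. Origin: centre of its underside, z up its axis
- bottle_m: the second largest bottle: same kind of bottle, 54 mm across the body, 114 mm high (body straight up to about 80 mm, the neck above 93 mm is about 40 mm across). Open at the top, upright at the start, under 0.3 kg. Origin: centre of its underside, z up its axis
- bottle_l: the largest bottle: same kind of bottle, 61 mm across the body, 132 mm high (body straight up to about 95 mm, the neck above 108 mm is about 45 mm across). Open at the top, upright at the start, under 0.3 kg. Origin: centre of its underside, z up its axis
- tray_a: the smallest of four round shallow dark steel spill trays: 46 mm across inside, 52 mm outside, wall 3 mm, rim 12 mm above the worktop, floor 4 mm thick; fixed to the worktop. Origin: centre of its underside, z up. The instrument behind the trays, with a low bar handle, begins at x = 0.59: fingers must stay in front of it
- tray_b: the second smallest of four round shallow dark steel spill trays: 66 mm across inside, 72 mm outside, wall 3 mm, rim 12 mm above the worktop, floor 4 mm thick; fixed to the worktop. Origin: centre of its underside, z up. The instrument behind the trays, with a low bar handle, begins at x = 0.59: fingers must stay in front of it
- tray_c: the second largest of four round shallow dark steel spill trays: 79 mm across inside, 85 mm outside, wall 3 mm, rim 12 mm above the worktop, floor 4 mm thick; fixed to the worktop. Origin: centre of its underside, z up. The instrument behind the trays, with a low bar handle, begins at x = 0.59: fingers must stay in front of it
- tray_d: the largest of four round shallow dark steel spill trays: 93 mm across inside, 99 mm outside, wall 3 mm, rim 12 mm above the worktop, floor 4 mm thick; fixed to the worktop. Origin: centre of its underside, z up. The instrument behind the trays, with a low bar handle, begins at x = 0.59: fingers must stay in front of it
- beaker: bystander: straight-sided clear beaker without a neck, 62 mm across, 85 mm high, loose on the worktop. Origin: centre of its underside, z up
- dish: bystander: closed flat clear petri dish, 60 mm across, 15 mm high, loose on the worktop. Origin: centre of its underside, z up
There are look-alikes about, which are no part of the job. What is shaped like the vial but blue is not meant.

How it is judged:
By the outcome, as a careful person would: the job done as asked, in the order asked, and still so for the second after the job is handed in, with the robot touching nothing.
It also fails if it takes over 112 s, if anything falls off the work surface, if the arm or the gripper's body presses on something with over 40 N, if the wrist force passes 120 N, or if a joint passes its speed limit or range.

ROBOT

A 6-joint arm with a two-finger parallel gripper is mounted at the origin on a cart in front of the work surface, level with it; the furniture and walls round the work are solid. World frame = base frame: x ahead of the robot, y to its left, z up, the work surface at z = 0. Lengths are in m, angles in degrees, forces in N, time in s.
With the tool pointing down it reaches from about 0.25 to 0.725 m from the base axis. Payload 9.7 kg.
Tool frame: the origin (TCP) lies midway between the tips of the shut fingers; the grasp point (between the pads) lies 19 mm behind it; z points along the fingers, y is the line along which they close (so a half turn about z gives the same grasp; the last joint's range is limited). The gripper opens to 85 mm and grips with 20 to 120 N. Pads are 22 mm wide; open, the fingers measure 114 mm over their backs; the gripper's body (76 mm by 85 mm) begins 54 mm behind the grasp point. The pads swing forward as they close: fully open they stand 13 mm farther back than shut.
Start: joints at [-74.599, 4.979, 10.078, 95.1, 0, 90], TCP at [0.146, -0.53, 0.231] pointing down, gripper open.
Joint ranges: [-179.16, 179.16], [-48.56, 103.87], [-65.8, 70.77], [-126.05, 130.52], [-82.76, 87.17], [-180, 180]. Speed limits (degrees/s): [127.2, 127.2, 147.25, 180, 180, 180].

INTERFACE

Orientations are given as [roll, pitch, yaw] about the fixed x, y, z axes, in that order (R = Rz(yaw) Ry(pitch) Rx(roll)).
In Python, from workcell import * gives the robot as it stands.
- The arm moves only by the tool servo_tool, never from a script. Its argument "moves" is a list of rows, each a list of 4 numbers: the shift along the world's x, y, z in cm, then the turn about the world's z in rad. A call has 1 to 20 rows; each row is the pose to reach, as a shift and turn from the pose commanded when the call began; what a row does not reach only later rows make up. A row lasts 1/12 s, in which the tool goes at most 41.7 mm and 7.16 degrees, less where a joint would pass 70% of its speed; a pose out of reach is approached as far as the arm can. A call with a gripper value outside its range is refused whole. "claw" is the closure, from 0 (fully open) to 1 (shut), set as the call begins (left out, the last holds). The fingers move at their own pace and stop on an object; "force" is the grip in N (left out, the last holds). Time passes only in rows, so rows that repeat a pose let the fingers close. It gives the time, the measured TCP pose, the force, the opening and the grip force at its end, in the units of the state.
- get_obs(): the state, without advancing time (a new reading comes with each control period).
- camera(name): name is "side" or "top"; returns the picture (480x640x3 uint8, red, green, blue); there is no depth.
- get_calibration(name): a dict with "fx", "fy", "cx", "cy" (pixels), "rvec" (rotation vector, rad) and "tvec" (3), from world to camera coordinates, as OpenCV has them. Camera axes: x right, y down, z forward; pixel columns grow to the right and rows downward; lengths in m; the calibration is good to about 2 mm. A picture is of the moment at which its call begins. get_calibration takes no time and is no camera call.
- job_done(): hands the job in; it is judged then, once.
The state is a dict: "time": time; "q": joint angles; "qd": joint speeds; "joint_efforts": joint torques, N m; "ee_pos": TCP position; "tcp_rot": TCP orientation; "wrist_force": force on the tool from outside, world axes, zero at the start; "torque": the same for the moment, N m; "opening": finger opening in m; "grasp_force": force on a finger pad.
Only numpy, scipy, OpenCV 4.12 (cv2) and the standard library are available. Lean on these libraries where they do the work, as an engineer would, in place of code of your own. Each camera call takes 0.05 s, during which the arm holds its last target. There are 200 camera calls.

## Working session

There is one attempt and no reset: what is moved stays moved. The work goes in short steps, Python scripts to look and compute and a tool call to move; the robot and the scene stay as the last step left them, time stands still between calls to the robot, and variables do not carry over. Pictures are saved under pics/ and viewed, at most 14 in all, crops included, and the job is handed in when it is done.

Besides the shell and the picture viewer there is one more tool, called by a JSON object that holds its "name" and its "arguments", one argument or row to a line. servo_tool: Moves the arm, as the interface text tells. Its arguments: {"type":"object","properties":{"moves":{"type":"array","items":{"type":"array","items":{"type":"number"}}},"claw":{"type":"number"},"force":{"type":"number"}},"required":["moves"]}

```bash
mkdir -p pics; python3 - <<'E'
from workcell import *
import cv2
for n in("top","side"):
    im=camera(n); cv2.imwrite(f"pics/{n}0.png",im[:,:,::-1])
    c=get_calibration(n); print(n,c)
o=get_obs(); print(o["time"],o["ee_pos"],o["tcp_rot"],o["opening"])
E
```

```text
top {'fx': 451.87570103122124, 'fy': 451.87570103122124, 'cx': 316.56519242646607, 'cy': 236.27012714749856, 'rvec': array([ 2.16416078, -2.19426152,  0.08749873]), 'tvec': array([0.05580219, 0.53225106, 1.06440469])}
side {'fx': 441.48838930207074, 'fy': 441.48838930207074, 'cx': 328.1332449578334, 'cy': 235.27716898734178, 'rvec': array([ 2.15049589, -0.58741943,  0.32225542]), 'tvec': array([-0.44337506,  0.229311  ,  0.61243995])}
0.1 [ 0.14601676 -0.53007922  0.230653  ] [-1.79933072e+02 -1.98669907e-03  1.54014214e+01] 0.0857566379978984
```

View pics/top0.png

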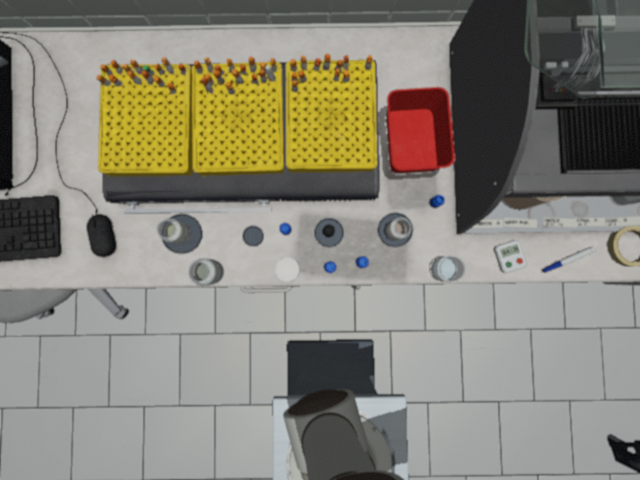

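View pics/side0.png

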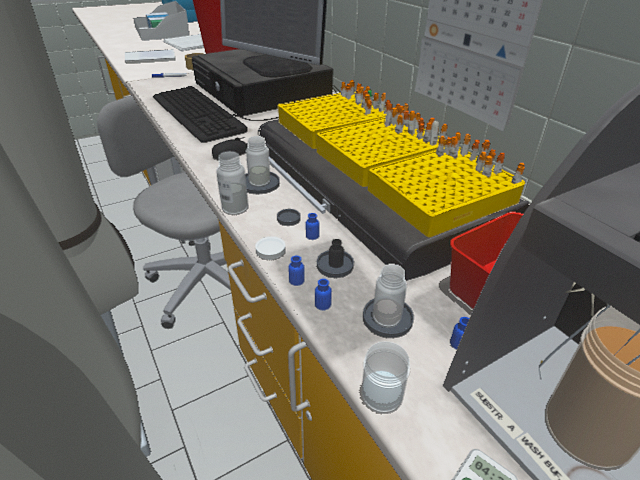

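Top view: a bottle in a tray at (180,233), a bottle outside at (205,270), an empty small tray at (253,235), the black vial in a tray at (329,232), and a bottle in a tray at (395,229). The blue vials at (285,228), (330,267), (362,262) and (437,200) are look-alikes. The dish is at (287,269) and the beaker at (445,268). The black one at (329,232) is the vial that's meant, so I'll enlarge to confirm it.

```bash
cat > h.py <<'E'
import numpy as np, cv2
from workcell import *
def cal(n):
    c=get_calibration(n); R=cv2.Rodrigues(c["rvec"])[0]
    K=np.array([[c["fx"],0,c["cx"]],[0,c["fy"],c["cy"]],[0,0,1]]); return K,R,np.array(c["tvec"])
def ray(n,u,v,z):
    K,R,t=cal(n); o=-R.T@t; d=R.T@np.linalg.solve(K,[u,v,1.]); return (o+d*(z-o[2])/d[2])[:2]
def proj(n,p):
    K,R,t=cal(n); q=K@(R@np.array(p,float)+t); return q[:2]/q[2]
E
python3 - <<'E'
from h import *
t=cv2.imread("pics/top0.png"); s=cv2.imread("pics/side0.png")
cv2.imwrite("pics/topc.png",cv2.resize(t[190:300,145:475],(792,264),interpolation=cv2.INTER_CUBIC).repeat(1,0))
cv2.imwrite("pics/sidec.png",cv2.resize(s[125:415,200:480],None,fx=2.05,fy=2.05,interpolation=cv2.INTER_CUBIC))
K,R,tt=cal("top");print(-R.T@tt)
for u,v in((180,233),(205,270),(253,235),(329,232),(395,229),(287,269),(445,268)):print(u,v,ray("top",u,v,.0).round(3))
E
```

```text
[0.44461358 0.04777822 1.10426375]
180 233 [0.547 0.384]
205 270 [0.456 0.322]
253 235 [0.54  0.204]
329 232 [0.545 0.018]
395 229 [ 0.55  -0.144]
287 269 [0.456 0.122]
445 268 [ 0.453 -0.263]
```

View pics/topc.png

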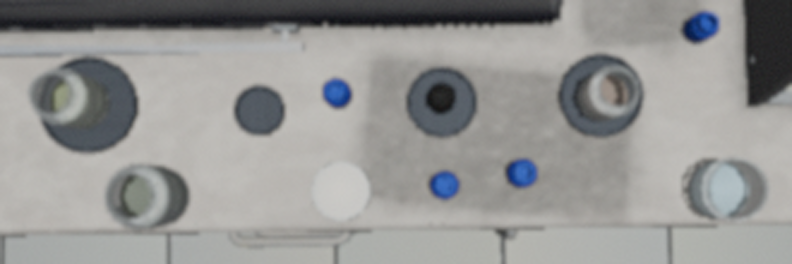

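View pics/sidec.png

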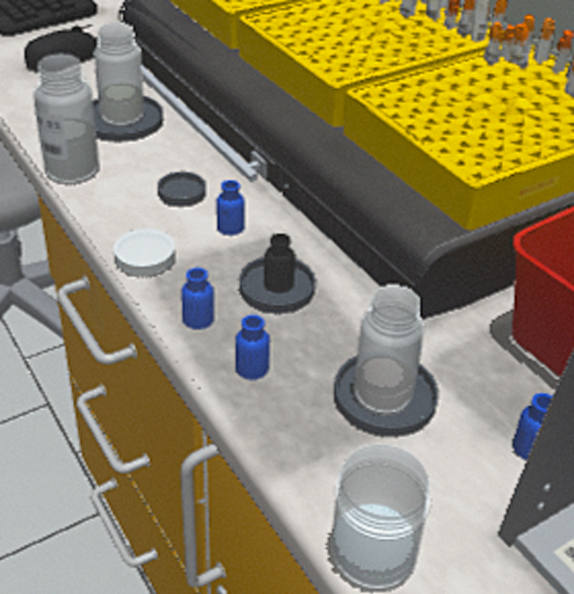

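The only black vial is the one at top (329,232), standing in the second-smallest tray, so that's the vial. The trays, by apparent diameter, are d (182,234), a (253,235), b (329,232) and c (395,230). Next I'll find which bottle is which.

```bash
python3 - <<'E'
from h import *
t=cv2.imread("pics/top0.png"); s=cv2.imread("pics/side0.png")
def g(im,cx,cy,w,h):
    c=cv2.resize(im[cy-h//2:cy+h//2,cx-w//2:cx+w//2],(264,264*h//w),interpolation=cv2.INTER_CUBIC); return c
a=np.hstack([g(t,178,232,50,50),g(t,205,270,50,50),g(t,396,230,50,50)])
b=np.hstack([g(s,258,164,66,80),g(s,232,182,66,80),g(s,390,300,66,80)])
cv2.imwrite("pics/mos.png",np.vstack([a,b])[:600])
E
```

```text
(no output)
```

View pics/mos.png

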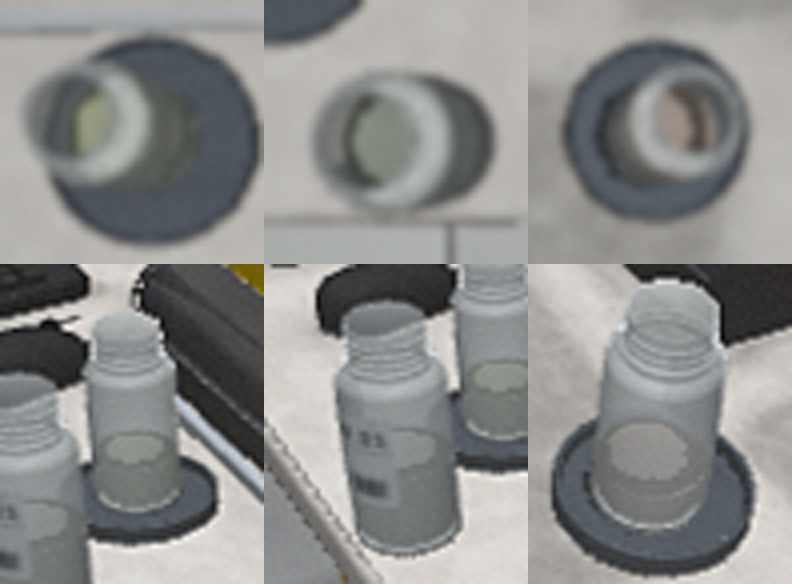

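```bash
python3 - <<'E'
from h import *
t=cv2.imread("pics/top0.png")
C=-cal("side")[1].T@cal("side")[2]; print(C)
K,R,tt=cal("side")
for n,u,v,z,wb,(mu,mv),(tu,tv),r in(("A",259.8,186,.004,84/4,(225+127/4,124+64/4),(153+74/5.28,207+122/5.28),.025),("B",235.4,214.8,0,110/4,(199+122/4,142+56/4),(180+114/5.28,245+137/5.28),.03),("C",387.3,325.5,.004,118/4,(357+145/4,260+48/4),(371+166/5.28,205+125/5.28),.027)):
    p=ray("side",u,v,z); d=p-C[:2]; d/=np.linalg.norm(d)
    for k in range(3):
        c=p+r*d; q=R@np.array([*c,.03])+tt; dist=np.linalg.norm(q); r=wb*dist/K[0,0]/2*np.cos(np.arctan2(q[0],q[2]))
    P1=K@np.c_[R,tt]; K2,R2,t2=cal("top"); P2=K2@np.c_[R2,t2]
    X=cv2.triangulatePoints(P1,P2,np.array([[mu],[mv]],float),np.array([[tu],[tv]],float)); X=(X[:3]/X[3]).ravel()
    print(n,"base",c.round(4),"diam",round(2*r,4),"mouth tri",X.round(4))
    for H in(.104,.108,.114,.118,.132): print("   top mouth at",H,ray("top",tu,tv,H).round(4))
# trays from top: dark bluish mask
h=cv2.cvtColor(t,cv2.COLOR_BGR2HSV)
for n,(u,v),rr in(("d",(182,234),24),("a",(253,235),14),("b",(329,232),19),("c",(395,230),23)):
    m=((h[...,2]<125)&(h[...,1]>45)&(abs(h[...,0].astype(int)-108)<12)).astype(np.uint8)
    k=np.zeros_like(m); cv2.circle(k,(u,v),rr,1,-1); m&=k
    pts=cv2.findNonZero(m); hull=cv2.convexHull(pts); e=cv2.fitEllipse(hull); print(n,np.round(e[0],1),np.round(e[1],1),ray("top",*e[0],.012).round(4),"dia",(np.mean(e[1])+1)*1.092/451.9)
# dark/blue vials
m=((h[...,1]>170)&(abs(h[...,0].astype(int)-115)<12)).astype(np.uint8)
_,_,st,ce=cv2.connectedComponentsWithStats(m)
for s,c in zip(st[1:],ce[1:]):
    if s[4]>40 and c[1]<290: print("blue",c.round(1),s[4],ray("top",*c,.035).round(4))
k=np.zeros_like(m); cv2.circle(k,(329,232),12,1,-1)
m=((h[...,2]<50)&(k>0)).astype(np.uint8); M=cv2.moments(m); c=(M['m10']/M['m00'],M['m01']/M['m00']); print("vial",np.round(c,1),M['m00'],ray("top",*c,.04).round(4))
E
```

```text
[ 0.18663043 -0.52695022  0.55833702]
A base [0.55   0.3866] diam 0.0524 mouth tri [0.545  0.375  0.1193]
   top mouth at 0.104 [0.5446 0.3809]
   top mouth at 0.108 [0.5442 0.3795]
   top mouth at 0.114 [0.5436 0.3775]
   top mouth at 0.118 [0.5432 0.3762]
   top mouth at 0.132 [0.5418 0.3716]
B base [0.4527 0.3082] diam 0.0623 mouth tri [0.4523 0.2954 0.1355]
   top mouth at 0.104 [0.453  0.3033]
   top mouth at 0.108 [0.4529 0.3023]
   top mouth at 0.114 [0.4529 0.3007]
   top mouth at 0.118 [0.4528 0.2997]
   top mouth at 0.132 [0.4527 0.2961]
C base [ 0.5545 -0.1395] diam 0.0497 mouth tri [ 0.5426 -0.1436  0.1084]
   top mouth at 0.104 [ 0.5405 -0.1427]
   top mouth at 0.108 [ 0.5402 -0.142 ]
   top mouth at 0.114 [ 0.5396 -0.1408]
   top mouth at 0.118 [ 0.5392 -0.1401]
   top mouth at 0.132 [ 0.5379 -0.1374]
d [179.9 233.5] [34.8 40.8] [0.5452 0.38  ] dia 0.09369190797681276Traceback (most recent call last):
  File "<stdin>", line 18, in <module>
cv2.error: OpenCV(4.12.0) /io/opencv/modules/imgproc/src/shapedescr.cpp:361: error: (-201:Incorrect size of input array) There should be at least 5 points to fit the ellipse in function 'fitEllipseNoDirect'
```

```bash
python3 - <<'E'
from h import *
t=cv2.imread("pics/top0.png")
h=cv2.cvtColor(t,cv2.COLOR_BGR2HSV)
print([h[v,u].tolist() for u,v in((253,235),(190,248),(320,238),(384,236),(198,225),(253,260))])
b=t.astype(int); 
for n,(u,v),rr in(("d",(182,234),24),("a",(253,235),14),("b",(329,232),18),("c",(395,230),22)):
    m=((h[...,2]<135)&(b[...,0]-b[...,2]>6)).astype(np.uint8)
    k=np.zeros_like(m); cv2.circle(k,(u,v),rr,1,-1); m&=k
    m=cv2.morphologyEx(m,cv2.MORPH_OPEN,np.ones((2,2)))
    hull=cv2.convexHull(cv2.findNonZero(m)); c,r=cv2.minEnclosingCircle(hull); e=cv2.fitEllipse(hull)
    print(n,m.sum(),np.round(c,1),round(r,1),ray("top",*c,.012).round(4),"| ell",np.round(e[:2],1).tolist(),ray("top",*e[0],.012).round(4),"dia",(2*r+.5)*1.092/451.9)
m=((h[...,1]>170)&(abs(h[...,0].astype(int)-115)<12)).astype(np.uint8)
_,_,st,ce=cv2.connectedComponentsWithStats(m)
for s,c in zip(st[1:],ce[1:]):
    if s[4]>20 and 190<c[1]<290: print("blue",c.round(1),s[4],ray("top",*c,.035).round(4))
k=np.zeros_like(m); cv2.circle(k,(329,232),12,1,-1)
m=((h[...,2]<60)&(k>0)).astype(np.uint8); M=cv2.moments(m); c=(M['m10']/M['m00'],M['m01']/M['m00']); print("vial",np.round(c,1),M['m00'],ray("top",*c,.045).round(4))
E
```

```text
[[104, 39, 97], [105, 39, 92], [108, 38, 101], [106, 37, 103], [105, 35, 87], [21, 10, 186]]
d 619 [182.5 234.7] 19.5 [0.5421 0.3737] | ell [[182.4, 234.3], [37.9, 38.8]] [0.5431 0.374 ] dia 0.09543343334869095
a 290 [253.7 236.7] 9.7 [0.5349 0.201 ] | ell [[253.7, 236.6], [18.8, 19.2]] [0.5351 0.2008] dia 0.04807475603900935
b 512 [329.6 233.1] 14.0 [0.5411 0.0166] | ell [[329.7, 233.1], [27.6, 27.8]] [0.541  0.0166] dia 0.06876961291271598
c 393 [395.8 230.4] 16.6 [ 0.5453 -0.1441] | ell [[395.7, 230.5], [32.7, 33.1]] [ 0.5453 -0.1438] dia 0.08145441175588704
blue [436.5 200.7] 96 [ 0.6131 -0.2393]
blue [285.1 228.5] 73 [0.5514 0.1229]
blue [362.  261.7] 83 [ 0.4701 -0.058 ]
blue [329.6 266.8] 73 [0.4592 0.0186]
blue [552.7 266. ] 48 [ 0.4537 -0.5077]
vial [328.2 230.5] 112.0 [0.5444 0.0209]
```

Mouth heights and body widths identify the bottles:

| Bottle | Where it stands | Position |
|---|---|---|
| bottle_m | in tray d | ≈(0.545, 0.380) |
| bottle_l | outside the trays | ≈(0.453, 0.303) |
| bottle_s | in tray c | ≈(0.546, -0.141) |
| vial | in tray b | ≈(0.544, 0.021) |

The order is vial→a, s→b, m→c, l→d. The fingers will close along y.

{"name": "servo_tool", "arguments": {
  "moves": [
    [2,4,0,0.12],
    [4,8,0,0.24],
    [6,11,0,0.36],
    [8,14,0,0.48],
    [10,17,0,0.6],
    [12,20,0,0.72],
    [13,23,0,0.84],
    [14,26,0,0.96],
    [15,29,0,1.08],
    [16,32,0,1.2],
    [17,35,0,1.32],
    [18,38,0,1.44],
    [20,41,0,1.56],
    [22,44,0,1.68],
    [24,47,0,1.8],
    [27,50,0,1.92],
    [30,52,0,2.04],
    [33,54,0,2.16],
    [36,55.1,0,2.28],
    [39.8,55.1,0,2.4]
  ],
  "claw": 0,
  "force": 40
}}

```text
time: 1.77
ee_pos: [0.5447, 0.0233, 0.2312]
tcp_rot: [180.0, -0.0, 153.4]
wrist_force: [-0.1, -0.3, 1.3]
opening: 0.0853
grasp_force: 0.0
```

{"name": "servo_tool", "arguments": {
  "moves": [
    [0,0,0,0.12],
    [0,0,0,0.24],
    [0,0,0,0.36],
    [0,0,0,0.473],
    [0,0,0,0.473],
    [0,0,0,0.473],
    [0,0,0,0.473],
    [0,0,0,0.473]
  ]
}}

```text
time: 2.43
ee_pos: [0.544, 0.0207, 0.2313]
tcp_rot: [-180.0, 0.0, 179.9]
wrist_force: [0.1, -0.0, -0.5]
opening: 0.0857
grasp_force: 0.0
```

{"name": "servo_tool", "arguments": {
  "moves": [
    [0,0,-3,0],
    [0,0,-6,0],
    [0,0,-9,0],
    [0,0,-12,0],
    [0,0,-15,0],
    [0,0,-17,0],
    [0,0,-18.5,0],
    [0,0,-19.5,0],
    [0,0,-20.5,0],
    [0,0,-21.2,0],
    [0,0,-21.6,0],
    [0,0,-21.6,0],
    [0,0,-21.6,0]
  ]
}}

```text
time: 3.52
ee_pos: [0.5444, 0.0208, 0.0158]
tcp_rot: [180.0, 0.0, -180.0]
wrist_force: [-0.3, -1.1, -0.0]
opening: 0.0852
grasp_force: 0.0
```

{"name": "servo_tool", "arguments": {
  "moves": [
    [0,0,0,0],
    [0,0,0,0],
    [0,0,0,0],
    [0,0,0,0],
    [0,0,0,0],
    [0,0,0,0],
    [0,0,0,0],
    [0,0,0,0],
    [0,0,0,0],
    [0,0,0,0],
    [0,0,0,0],
    [0,0,0,0]
  ],
  "claw": 1
}}

```text
time: 4.52
ee_pos: [0.5443, 0.0207, 0.0157]
tcp_rot: [-180.0, 0.0, -180.0]
wrist_force: [-1.5, 0.5, 5.4]
opening: 0.0277
grasp_force: 39.8
```

```bash
python3 - <<'E'
from h import *
o=get_obs(); print(o["time"],o["opening"],o["grasp_force"],o["wrist_force"])
s=camera("side")[:,:,::-1]; cv2.imwrite("pics/s1.png",cv2.resize(s[130:330,230:440],None,fx=2.8,fy=2.8,interpolation=cv2.INTER_CUBIC))
E
```

```text
4.5167 0.027746337197806722 39.8371773341205 [-1.51841938  0.53469169  5.42638888]
```

View pics/s1.png

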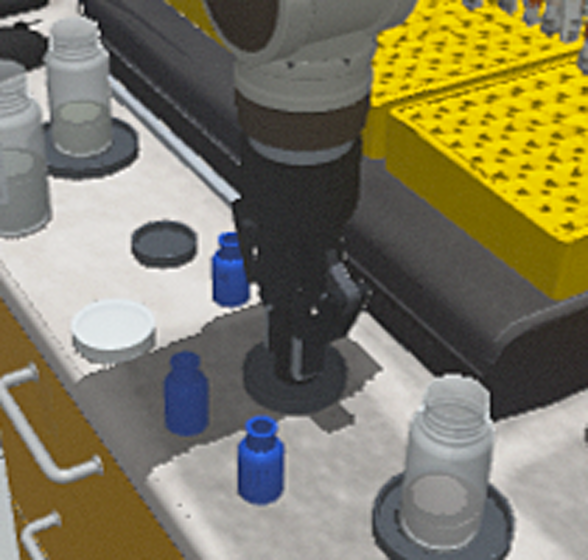

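The vial is held at 27.7 mm opening, and the two blue look-alikes and the dish are undisturbed. Carrying it to tray a.

{"name": "servo_tool", "arguments": {
  "moves": [
    [0,0,0.5,0],
    [0,0,1.5,0],
    [0,0,3,0],
    [0,0,5,0],
    [0,0,7,0],
    [0,0.5,8,0],
    [0,1.5,8.5,0],
    [0,3,8.5,0],
    [0,5,8.5,0],
    [-0.2,7,8.5,0],
    [-0.4,9,8.5,0],
    [-0.6,11,8.5,0],
    [-0.7,13,8.5,0],
    [-0.7,15,8.5,0],
    [-0.7,16.5,8.5,0],
    [-0.7,17.5,8.5,0],
    [-0.7,18.2,8.5,0],
    [-0.7,18.2,8.5,0],
    [-0.7,18.2,8.5,0]
  ]
}}

```text
time: 6.15
ee_pos: [0.5369, 0.2027, 0.1]
tcp_rot: [-180.0, -0.0, -180.0]
wrist_force: [-0.5, -0.0, -0.7]
opening: 0.0276
grasp_force: 39.4
```

{"name": "servo_tool", "arguments": {
  "moves": [
    [0,0,-1,0],
    [0,0,-2.5,0],
    [0,0,-4,0],
    [0,0,-5,0],
    [0,0,-5.5,0],
    [0,0,-5.5,0]
  ]
}}

```text
time: 6.65
ee_pos: [0.5364, 0.202, 0.0438]
tcp_rot: [-180.0, -0.1, 180.0]
wrist_force: [0.8, 0.3, -0.4]
opening: 0.0273
grasp_force: 39.4
```

```bash
python3 - <<'E'
from h import *
s=camera("side")[:,:,::-1]; a=cv2.resize(s[130:310,200:400],None,fx=2,fy=2,interpolation=cv2.INTER_CUBIC)
t=camera("top")[:,:,::-1]; b=cv2.resize(t[200:290,160:360],None,fx=2,fy=2,interpolation=cv2.INTER_CUBIC)
cv2.imwrite("pics/s2.png",np.vstack([a,b]))
E
```

```text
(no output)
```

View pics/s2.png

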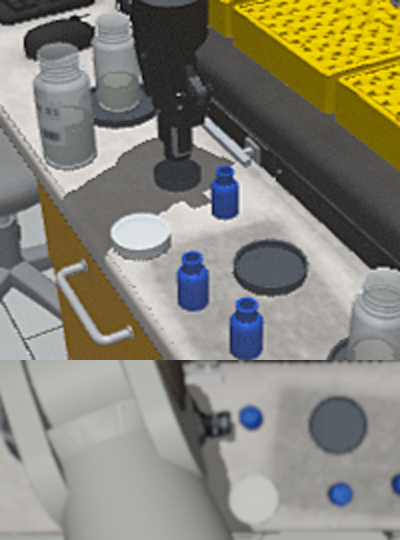

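The vial is held above tray a with tray b now empty. Lowering and releasing with a partial opening.

{"name": "servo_tool", "arguments": {
  "moves": [
    [0,0,-0.8,0],
    [0,0,-1.6,0],
    [0,0,-2.2,0],
    [0,0,-2.6,0],
    [0,0,-2.8,0],
    [0,0,-2.8,0],
    [0,0,-2.8,0]
  ]
}}

```text
time: 7.33
ee_pos: [0.5371, 0.2028, 0.0173]
tcp_rot: [-180.0, -0.0, -180.0]
wrist_force: [-0.7, 0.2, 0.6]
opening: 0.0277
grasp_force: 39.4
```

{"name": "servo_tool", "arguments": {
  "moves": [
    [0,0,0,0],
    [0,0,0,0],
    [0,0,0,0],
    [0,0,0,0],
    [0,0,0,0],
    [0,0,0,0]
  ],
  "claw": 0.4
}}

```text
time: 7.83
ee_pos: [0.5371, 0.2027, 0.0174]
tcp_rot: [180.0, 0.0, -180.0]
wrist_force: [0.8, 0.9, -0.0]
opening: 0.0517
grasp_force: 0.0
```

{"name": "servo_tool", "arguments": {
  "moves": [
    [0,0,1,0],
    [0,0,3,0],
    [0,0,6,0],
    [0,0,10,0],
    [0,0,14,0],
    [0,0,18,0],
    [0,-4,20,0],
    [0,-8,20,0],
    [0,-12,20,0],
    [0,-16,20,0],
    [0,-20,20,0],
    [0,-24,20,0],
    [0,-28,20,0],
    [0,-28,20,0],
    [0,-28,20,0]
  ],
  "claw": 0
}}

```text
time: 9.08
ee_pos: [0.5368, -0.0792, 0.218]
tcp_rot: [180.0, 0.0, 179.8]
wrist_force: [-0.3, -0.4, 0.2]
opening: 0.0856
grasp_force: 0.0
```

```bash
python3 - <<'E'
from h import *
s=camera("side")[:,:,::-1]; a=cv2.resize(s[130:310,200:400],None,fx=2,fy=2,interpolation=cv2.INTER_CUBIC)
t=camera("top")[:,:,::-1]; b=cv2.resize(t[200:290,160:360],None,fx=2,fy=2,interpolation=cv2.INTER_CUBIC)
cv2.imwrite("pics/s3.png",np.vstack([a,b])); cv2.imwrite("pics/t3f.png",t);cv2.imwrite("pics/s3f.png",s)
h=cv2.cvtColor(np.ascontiguousarray(t),cv2.COLOR_BGR2HSV)
b=t.astype(int)
for n,(u,v),rr in(("d",(182,234),24),("a",(253,235),14),("b",(329,232),18)):
    m=((h[...,2]<135)&(b[...,0]-b[...,2]>6)).astype(np.uint8)
    k=np.zeros_like(m); cv2.circle(k,(u,v),rr,1,-1); m&=k; _,L,st,_=cv2.connectedComponentsWithStats(m); m=(L==1+st[1:,4].argmax()).astype(np.uint8)
    c,r=cv2.minEnclosingCircle(cv2.findNonZero(m)); print(n,np.round(c,1),round(r,1),ray("top",*c,.012).round(4))
E
```

```text
d [181.6 233.7] 19.5 [0.5445 0.3761]
a [252.8 235.6] 9.6 [0.5376 0.203 ]
b [328.4 232.2] 13.9 [0.5433 0.0195]
```

View pics/s3.png

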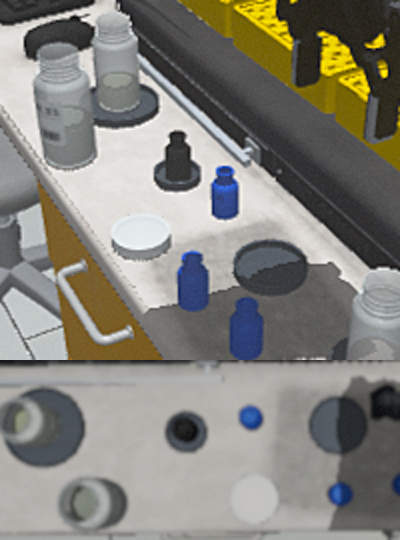

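The vial stands in tray a. Next is bottle_s.

{"name": "servo_tool", "arguments": {
  "moves": [
    [0.5,-3,0,0],
    [0.9,-6.4,0,0],
    [0.9,-6.4,0,0],
    [0.9,-6.4,0,0],
    [0.9,-6.4,0,0],
    [0.9,-6.4,-3,0],
    [0.9,-6.4,-6,0],
    [0.9,-6.4,-9,0],
    [0.9,-6.4,-12,0],
    [0.9,-6.4,-14.5,0],
    [0.9,-6.4,-16,0],
    [0.9,-6.4,-17,0],
    [0.9,-6.4,-17.6,0],
    [0.9,-6.4,-17.8,0],
    [0.9,-6.4,-17.8,0]
  ]
}}

```text
time: 10.43
ee_pos: [0.5464, -0.1408, 0.0399]
tcp_rot: [-180.0, 0.0, -179.9]
wrist_force: [0.4, 0.1, -0.1]
opening: 0.0857
grasp_force: 0.0
```

{"name": "servo_tool", "arguments": {
  "moves": [
    [0,0,0,0],
    [0,0,0,0],
    [0,0,0,0],
    [0,0,0,0],
    [0,0,0,0],
    [0,0,0,0],
    [0,0,0,0],
    [0,0,0,0],
    [0,0,0,0],
    [0,0,0,0]
  ],
  "claw": 1
}}

```text
time: 11.27
ee_pos: [0.5466, -0.1412, 0.0402]
tcp_rot: [180.0, 0.1, -180.0]
wrist_force: [-1.2, 2.7, 6.4]
opening: 0.0473
grasp_force: 38.2
```

Opening 47.3 mm matches bottle_s. Carrying it to tray b.

{"name": "servo_tool", "arguments": {
  "moves": [
    [0,0,0.4,0],
    [0,0,1.2,0],
    [0,0,2.4,0],
    [0,0,3.6,0],
    [0,0.3,4.5,0],
    [0,1,5,0],
    [0,2.2,5,0],
    [0,4,5,0],
    [0,6,5,0],
    [-0.2,8,5,0],
    [-0.3,10,5,0],
    [-0.3,12,5,0],
    [-0.3,13.6,5,0],
    [-0.3,14.8,5,0],
    [-0.3,15.6,5,0],
    [-0.3,16,5,0],
    [-0.3,16,5,0],
    [-0.3,16,4.5,0],
    [-0.3,16,3.5,0],
    [-0.3,16,2.5,0]
  ]
}}

```text
time: 12.93
ee_pos: [0.5431, 0.0181, 0.0633]
tcp_rot: [-180.0, 0.0, 180.0]
wrist_force: [-0.7, -0.4, -1.8]
opening: 0.0474
grasp_force: 38.5
```

```bash
python3 - <<'E'
from h import *
o=get_obs(); print(o["ee_pos"],o["opening"],o["grasp_force"])
s=camera("side")[:,:,::-1]; cv2.imwrite("pics/s4.png",cv2.resize(s[150:390,250:450],None,fx=2.4,fy=2.4,interpolation=cv2.INTER_CUBIC))
E
```

```text
[0.54314266 0.01810555 0.0633428 ] 0.04743603180804345 38.456088911189
```

View pics/s4.png

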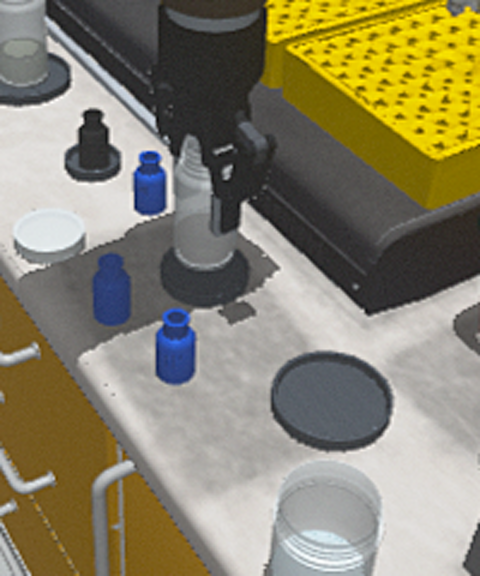

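```bash
python3 - <<'E'
from h import *
C=-cal("side")[1].T@cal("side")[2]
p=ray("side",250+206/2.4,150+269/2.4,.027); d=p-C[:2]; d/=np.linalg.norm(d); print("base",p+.0245*d)
# tray b,c rim outer ellipse extremes check in side
print("trayb",ray("side",250+204.5/2.4,150+270/2.4,.012),"trayc",ray("side",250+332/2.4,150+394/2.4,.012))
t=camera("top")[:,:,::-1]; h=cv2.cvtColor(np.ascontiguousarray(t),cv2.COLOR_BGR2HSV); b=t.astype(int)
m=((h[...,2]<135)&(b[...,0]-b[...,2]>6)).astype(np.uint8); k=np.zeros_like(m); cv2.circle(k,(395,230),22,1,-1); m&=k
_,L,st,_=cv2.connectedComponentsWithStats(m); m=(L==1+st[1:,4].argmax()).astype(np.uint8)
c,r=cv2.minEnclosingCircle(cv2.findNonZero(m)); print("c",np.round(c,1),r,ray("top",*c,.012))
E
```

```text
base [0.54787977 0.02067646]
trayb [0.54251129 0.01465309] trayc [ 0.54911017 -0.1436462 ]
c [394.8 229.5] 16.57426643371582 [ 0.54767512 -0.14168181]
```

The base sits about 4 mm too far in x, so I'll correct that, lower and release.

{"name": "servo_tool", "arguments": {
  "moves": [
    [-0.2,0,0,0],
    [-0.3,0,-0.6,0],
    [-0.3,0,-1.2,0],
    [-0.3,0,-1.8,0],
    [-0.3,0,-2.2,0],
    [-0.3,0,-2.4,0],
    [-0.3,0,-2.4,0],
    [-0.3,0,-2.4,0]
  ]
}}

```text
time: 13.7
ee_pos: [0.5401, 0.0187, 0.0403]
tcp_rot: [-180.0, 0.0, -180.0]
wrist_force: [-1.1, -0.7, 0.7]
opening: 0.0473
grasp_force: 38.7
```

{"name": "servo_tool", "arguments": {
  "moves": [
    [0,0,0,0],
    [0,0,0,0],
    [0,0,0,0],
    [0,0,0,0],
    [0,0,0,0],
    [0,0,0,0],
    [0,0,0,0]
  ],
  "claw": 0
}}

```text
time: 14.28
ee_pos: [0.54, 0.0188, 0.0403]
tcp_rot: [-180.0, -0.0, -180.0]
wrist_force: [-0.5, 0.0, 0.3]
opening: 0.0856
grasp_force: 0.0
```

{"name": "servo_tool", "arguments": {
  "moves": [
    [0,0,1,0],
    [0,0,3,0],
    [0,0,6,0],
    [0,0,9,0],
    [0,0,12,0],
    [0,0,15,0],
    [0,0,18,0],
    [0,4,18,0],
    [0,8,18,0],
    [0,12,18,0],
    [0,16,18,0],
    [0,20,18,0],
    [0.2,24,18,0],
    [0.3,28,18,0],
    [0.4,32,18,0],
    [0.5,36.1,18,0],
    [0.5,36.1,18,0],
    [0.5,36.1,18,0],
    [0.5,36.1,18,0]
  ]
}}

```text
time: 15.87
ee_pos: [0.5449, 0.3797, 0.2206]
tcp_rot: [-180.0, -0.0, -180.0]
wrist_force: [0.3, -0.9, 0.9]
opening: 0.0855
grasp_force: 0.0
```

```bash
python3 - <<'E'
from h import *
s=camera("side")[:,:,::-1]; cv2.imwrite("pics/s5.png",cv2.resize(s[120:390,210:450],None,fx=2.2,fy=2.2,interpolation=cv2.INTER_CUBIC))
E
```

```text
(no output)
```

View pics/s5.png

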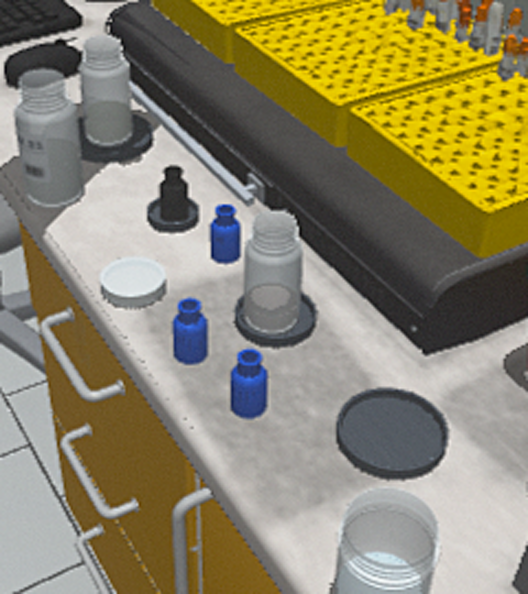

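Bottle_s stands flat in tray b. Now bottle_m in tray d.

{"name": "servo_tool", "arguments": {
  "moves": [
    [0.1,0.1,-3,0],
    [0.1,0.1,-6,0],
    [0.1,0.1,-9,0],
    [0.1,0.1,-12,0],
    [0.1,0.1,-14,0],
    [0.1,0.1,-15.5,0],
    [0.1,0.1,-16.5,0],
    [0.1,0.1,-17.1,0],
    [0.1,0.1,-17.1,0],
    [0.1,0.1,-17.1,0]
  ]
}}

```text
time: 16.75
ee_pos: [0.5465, 0.3805, 0.0504]
tcp_rot: [180.0, 0.1, 180.0]
wrist_force: [-0.4, -0.0, 0.8]
opening: 0.0855
grasp_force: 0.0
```

{"name": "servo_tool", "arguments": {
  "moves": [
    [0,0,0,0],
    [0,0,0,0],
    [0,0,0,0],
    [0,0,0,0],
    [0,0,0,0],
    [0,0,0,0],
    [0,0,0,0],
    [0,0,0,0],
    [0,0,0,0],
    [0,0,0,0]
  ],
  "claw": 1
}}

```text
time: 17.58
ee_pos: [0.5465, 0.3814, 0.0506]
tcp_rot: [179.9, 0.1, -180.0]
wrist_force: [0.3, 0.8, 5.4]
opening: 0.0519
grasp_force: 34.6
```

{"name": "servo_tool", "arguments": {
  "moves": [
    [0,0,0.4,0],
    [0,0,1.2,0],
    [0,0,2.4,0],
    [0,0,4,0],
    [0,0,6,0],
    [0,0,8,0],
    [0,0,10,0],
    [0,0,12,0],
    [0,-0.4,13.5,0],
    [0,-1.2,14,0],
    [0,-2.8,14,0],
    [0,-5,14,0],
    [0,-7.5,14,0],
    [0,-10,14,0],
    [0,-13,14,0],
    [0,-16,14,0],
    [0,-19,14,0],
    [0,-22,14,0],
    [0,-25,14,0],
    [0,-28,14,0]
  ]
}}

```text
time: 19.25
ee_pos: [0.5454, 0.0989, 0.1893]
tcp_rot: [-180.0, -0.0, -180.0]
wrist_force: [0.2, 0.5, -1.2]
opening: 0.052
grasp_force: 35.9
```

{"name": "servo_tool", "arguments": {
  "moves": [
    [0,-3,0,0],
    [0,-6,0,0],
    [0,-9,0,0],
    [0,-12,0,0],
    [0,-15,0,0],
    [0,-17.5,0,0],
    [0,-20,0,0],
    [0,-22,0,0],
    [0,-23.5,0,0],
    [0,-24.2,0,0],
    [0,-24.3,0,0],
    [0,-24.3,-1,0],
    [0,-24.3,-3,0],
    [0,-24.3,-5,0],
    [0,-24.3,-7,0],
    [0,-24.3,-9,0],
    [0,-24.3,-10.5,0],
    [0,-24.3,-11.5,0],
    [0,-24.3,-11.5,0]
  ]
}}

```text
time: 20.83
ee_pos: [0.5447, -0.141, 0.0715]
tcp_rot: [179.9, -0.2, -179.9]
wrist_force: [-0.1, -0.2, -1.4]
opening: 0.052
grasp_force: 36.0
```

```bash
python3 - <<'E'
from h import *
s=camera("side")[:,:,::-1]; cv2.imwrite("pics/s6.png",cv2.resize(s[180:390,290:490],None,fx=2.4,fy=2.4,interpolation=cv2.INTER_CUBIC))
E
```

```text
(no output)
```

View pics/s6.png

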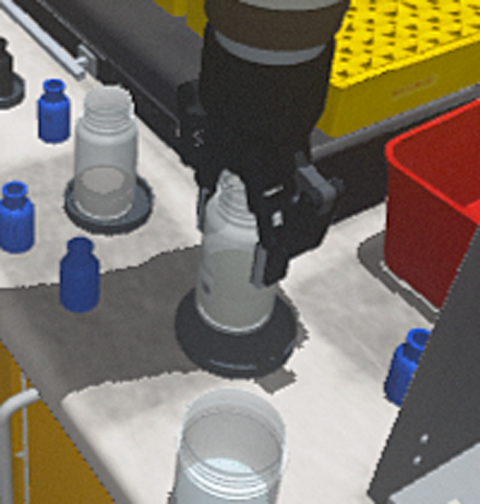

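{"name": "servo_tool", "arguments": {
  "moves": [
    [0,0,-0.6,0],
    [0,0,-1.2,0],
    [0,0,-1.8,0],
    [0,0,-2.2,0],
    [0,0,-2.4,0],
    [0,0,-2.4,0],
    [0,0,-2.4,0]
  ]
}}

```text
time: 21.47
ee_pos: [0.5461, -0.1423, 0.0506]
tcp_rot: [180.0, 0.0, -180.0]
wrist_force: [-1.7, 0.9, 2.1]
opening: 0.0519
grasp_force: 36.3
```

{"name": "servo_tool", "arguments": {
  "moves": [
    [0,0,0,0],
    [0,0,0,0],
    [0,0,0,0],
    [0,0,0,0],
    [0,0,0,0],
    [0,0,0,0],
    [0,0,0,0]
  ],
  "claw": 0
}}

```text
time: 22.05
ee_pos: [0.5461, -0.1422, 0.0502]
tcp_rot: [180.0, -0.0, -180.0]
wrist_force: [-0.1, -0.3, -0.3]
opening: 0.0852
grasp_force: 0.0
```

{"name": "servo_tool", "arguments": {
  "moves": [
    [0,0,1,0],
    [0,0,3,0],
    [0,0,6,0],
    [0,0,9,0],
    [0,0,12,0],
    [0,0,15,0],
    [0,0,18,0],
    [-2,4,18,0],
    [-4,8,18,0],
    [-6,12,18,0],
    [-8,15,18,0],
    [-9,18,18,0],
    [-9.4,22,18,0],
    [-9.4,26,18,0],
    [-9.4,29,18,0],
    [-9.4,29,18,0]
  ]
}}

```text
time: 23.38
ee_pos: [0.4515, 0.152, 0.2309]
tcp_rot: [179.9, 0.0, -179.7]
wrist_force: [1.0, -0.9, -0.1]
opening: 0.0851
grasp_force: 0.0
```

```bash
python3 - <<'E'
from h import *
s=camera("side")[:,:,::-1]; a=cv2.resize(s[120:390,200:450],None,fx=2.2,fy=2.2,interpolation=cv2.INTER_CUBIC)
cv2.imwrite("pics/s7.png",a); cv2.imwrite("pics/t7.png",camera("top")[:,:,::-1])
E
```

```text
(no output)
```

View pics/s7.png

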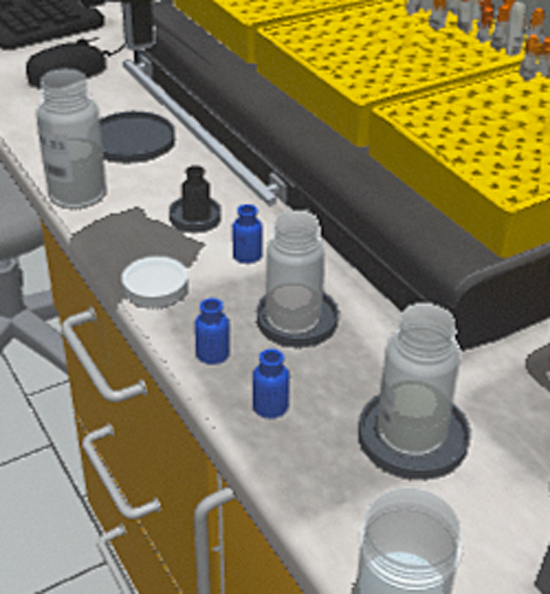

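Bottle_m is in tray c. Last is bottle_l.

{"name": "servo_tool", "arguments": {
  "moves": [
    [0.1,4,0,0],
    [0.1,8,0,0],
    [0.1,12,0,0],
    [0.1,15.4,0,0],
    [0.1,15.4,0,0],
    [0.1,15.4,0,0],
    [0.1,15.4,0,0],
    [0.1,15.4,-2,0],
    [0.1,15.4,-4,0],
    [0.1,15.4,-6,0],
    [0.1,15.4,-8,0],
    [0.1,15.4,-9,0],
    [0.1,15.4,-10,0]
  ]
}}

```text
time: 24.57
ee_pos: [0.4533, 0.3002, 0.13]
tcp_rot: [-180.0, -0.0, 179.9]
wrist_force: [0.5, 0.5, 0.4]
opening: 0.0857
grasp_force: 0.0
```

{"name": "servo_tool", "arguments": {
  "moves": [
    [0,0,-1,0],
    [0,0,-2,0],
    [0,0,-3,0],
    [0,0,-4,0],
    [0,0,-5,0],
    [0,0,-6,0],
    [0,0,-6.6,0],
    [0,0,-6.6,0],
    [0,0,-6.6,0]
  ]
}}

```text
time: 25.32
ee_pos: [0.4529, 0.3017, 0.064]
tcp_rot: [-180.0, -0.0, -180.0]
wrist_force: [-0.6, 0.4, 0.1]
opening: 0.0853
grasp_force: 0.0
```

{"name": "servo_tool", "arguments": {
  "moves": [
    [0,0,0,0],
    [0,0,0,0],
    [0,0,0,0],
    [0,0,0,0],
    [0,0,0,0],
    [0,0,0,0],
    [0,0,0,0],
    [0,0,0,0],
    [0,0,0,0]
  ],
  "claw": 1
}}

```text
time: 26.07
ee_pos: [0.4535, 0.3021, 0.0653]
tcp_rot: [179.9, 0.1, -180.0]
wrist_force: [-0.2, -0.3, 5.8]
opening: 0.0599
grasp_force: 42.7
```

{"name": "servo_tool", "arguments": {
  "moves": [
    [0,0,0.4,0],
    [0,0,1.2,0],
    [0,0,2.4,0],
    [0,0,3.8,0],
    [0.3,0.2,4.6,0],
    [1,0.8,5,0],
    [2,1.6,5,0],
    [3.2,2.6,5,0],
    [4.6,3.7,5,0],
    [6,4.8,5,0],
    [7.2,5.9,5,0],
    [8.2,6.8,5,0],
    [8.7,7.2,5,0],
    [8.9,7.4,5,0],
    [8.9,7.4,5,0],
    [8.9,7.4,4,0],
    [8.9,7.4,3,0],
    [8.9,7.4,2.5,0],
    [8.9,7.4,2.5,0]
  ]
}}

```text
time: 27.65
ee_pos: [0.541, 0.3749, 0.0871]
tcp_rot: [-179.9, -0.1, -180.0]
wrist_force: [-0.2, -0.9, -1.6]
opening: 0.0601
grasp_force: 43.2
```

```bash
python3 - <<'E'
from h import *
s=camera("side")[:,:,::-1]; cv2.imwrite("pics/s8.png",cv2.resize(s[90:240,180:340],None,fx=3,fy=3,interpolation=cv2.INTER_CUBIC))
E
```

```text
(no output)
```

View pics/s8.png

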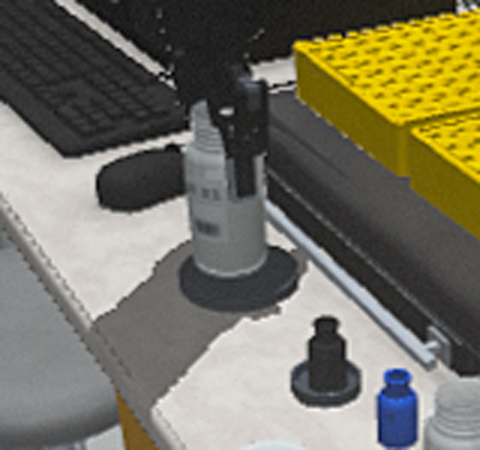

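Bottle_l hangs over tray d, within a few millimetres of its centre. Lowering and releasing.

{"name": "servo_tool", "arguments": {
  "moves": [
    [0.2,0,-0.5,0],
    [0.3,0,-1,0],
    [0.3,0,-1.5,0],
    [0.3,0,-1.8,0],
    [0.3,0,-2,0],
    [0.3,0,-2,0],
    [0.3,0,-2,0]
  ]
}}

```text
time: 28.28
ee_pos: [0.5451, 0.3758, 0.0694]
tcp_rot: [180.0, 0.0, -180.0]
wrist_force: [-0.6, -0.6, -0.4]
opening: 0.0597
grasp_force: 43.4
```

{"name": "servo_tool", "arguments": {
  "moves": [
    [0,0,0,0],
    [0,0,0,0],
    [0,0,0,0],
    [0,0,0,0],
    [0,0,0,0],
    [0,0,0,0],
    [0,0,0,0]
  ],
  "claw": 0
}}

```text
time: 28.87
ee_pos: [0.5451, 0.3758, 0.0693]
tcp_rot: [180.0, 0.0, -180.0]
wrist_force: [-0.7, 0.3, 0.4]
opening: 0.0856
grasp_force: 0.0
```

{"name": "servo_tool", "arguments": {
  "moves": [
    [0,0,1,0],
    [0,0,3,0],
    [0,0,6,0],
    [0,0,9,0],
    [0,0,12,0],
    [0,0,15,0],
    [-3,-2,16,0],
    [-6,-5,16,0],
    [-9,-8,16,0],
    [-12,-11,16,0],
    [-15,-14,16,0],
    [-18,-17,16,0],
    [-20,-20,16,0],
    [-20,-24,16,0],
    [-20,-24,16,0],
    [-20,-24,16,0]
  ]
}}

```text
time: 30.2
ee_pos: [0.3451, 0.1343, 0.2307]
tcp_rot: [179.9, 0.2, 179.8]
wrist_force: [0.3, 0.4, 0.0]
opening: 0.0855
grasp_force: 0.0
```

```bash
python3 - <<'E'
from h import *
s=camera("side")[:,:,::-1]; a=cv2.resize(s[110:400,190:450],None,fx=1.5,fy=1.5,interpolation=cv2.INTER_CUBIC)
t=camera("top")[:,:,::-1]; b=cv2.resize(t[195:290,150:470],None,fx=2.4,fy=1.7)[:160]
b=cv2.resize(t[195:290,150:470],(390,116)); cv2.imwrite("pics/s9.png",np.vstack([a,b]))
o=get_obs();print(o["time"],o["ee_pos"])
E
```

```text
30.3 [0.34533977 0.13604356 0.22994529]
```

View pics/s9.png

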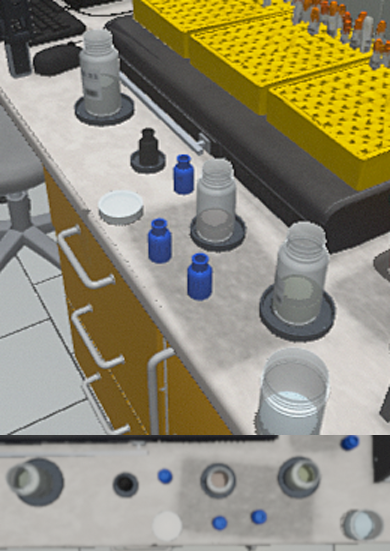

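All four bottles stand upright in their own trays, and the beaker, dish and blue vials haven't moved.

```bash
python3 -c "
from workcell import *
print(job_done())"
```

```text
the job is handed in; nothing more can be done
None
```

The job is handed in at about 30 s of the 112 s allowed: the vial and bottles s, m and l stand upright in trays a, b, c and d, and the final images show the beaker and petri dish unmoved.

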